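# Slide the measuring cylinder under the pure-water nozzle and lower the nozzle into it

### The arm

A 6-joint arm with a two-finger parallel gripper is mounted at the origin on the work surface. World frame = base frame: x ahead of the robot, y to its left, z up, the work surface at z = 0. Lengths are in m, angles in rad, forces in N, time in s.
With the tool pointing down it reaches from about 0.25 to 0.725 m from the base axis. Payload 4 kg.
Tool frame: the origin (TCP) lies midway between the tips of the shut fingers; the grasp point (between the pads) lies 19 mm behind it; z points along the fingers, y is the direction in which the jaws open and shut (so a half turn about z gives the same grasp; the last joint's range is limited). The gripper opens to 85 mm and grips with 20 to 120 N. Pads are 22 mm wide; open, the fingers measure 114 mm over their backs; the gripper's body (76 mm by 85 mm) begins 54 mm behind the grasp point. The pads swing forward as they close: fully open they stand 13 mm farther back than shut.
Start: joints at [-1.113, 0.241, 0.005, 1.335, 0, 1.571], TCP at [0.221, -0.449, 0.231] pointing down, gripper open.
Joint ranges: [-2.72, 2.72], [-1.05, 1.87], [-1.09, 1.28], [-1.99, 2.15], [-1.42, 1.44], [-3.14, 3.14]. Speed limits (rad/s): [2.79, 2.79, 3.14, 3.14, 3.14, 3.14].

### API

Orientations are given as a unit quaternion [x, y, z, w].
In Python, from workcell import get_obs, camera, camera_model, job_done, masks_of gives the robot as it stands.
- The arm moves only by the tool jog_arm, never from a script. Its argument "deltas" is a list that holds one entry, the list of rows, each a list of 7 numbers: the shift along the tool's x, y, z in mm, then the turn, a rotation vector about the tool's x, y, z in degrees, then the finger opening in mm, from 0 to 85.4. A call has 1 to 5 rows; each row shifts and turns the pose as measured when the row begins, along the tool's axes as they then stand; what a row does not reach is not made up. A row lasts 1/10 s, in which the tool goes at most 50 mm and 8.59 degrees, less where a joint would pass 70% of its speed; a pose out of reach is approached as far as the arm can. A call with a gripper value outside its range is refused whole. The fingers move at their own pace and stop on an object; the grip force is fixed at half the most. Time passes only in rows, so rows that do not move let the fingers close. It gives the time, the measured TCP pose, the force and the opening at its end, in the units of the state.
- get_obs(): the state, without advancing time (a new reading comes with each control period).
- camera(name): name is "scene" or "top" or "wrist"; returns the picture (400x640x3 uint8, red, green, blue); there is no depth.
- camera_model(name): a dict with "fovy" (degrees; the focal length in pixels is half the picture's height over the tangent of half this angle, whatever the lens; pixels are square), "cx", "cy" (the principal point, pixels), "pose" (4x4, takes a point from camera to world coordinates); the wrist camera has in their place "T_tool_cam" (4x4, takes a point from camera to tool coordinates, whose origin is the TCP and whose axes are the flange's). Camera axes: x right, y down, z forward; pixel columns grow to the right and rows downward; lengths in m; the calibration is good to about 2 mm. The wrist camera is an equidistant fisheye: a pixel r from the principal point sees the ray r / f radians off the axis. A picture is of the moment at which its call begins: read the wrist's pose just before it. camera_model takes no time and is no camera call.
- job_done(): hands the job in, once; it reports no verdict.
Trained networks look in the newest picture that a camera, given by its name, has taken for a name from the list of things; names that differ only in an ending like _2 or _b are one class to them, and where a whole thing is asked for, a point or a joint stands for the part that bears it (a point fixed in the world has none). Each returns a list of dicts, best first, with "conf" (0 to 1); they miss things now and then, are a little off and sometimes report something else, mostly with a low value. They report only what shows in the picture. A call takes as long as a camera call. They do not tell look-alikes from the thing itself.
- masks_of(target, camera): "pixels" (400x640 bool, what is visible of it) and "at" ([column, row] in pixels, amid what is visible of it).
The state is a dict: "clock": time; "joint_pos": joint angles; "joint_vel": joint speeds; "tau": joint torques, N m; "eef_pos": TCP position; "tool_rot": TCP orientation; "ft_force": force on the tool from outside, world axes, zero at the start; "ft_torque": the same for the moment, N m; "grip_width": finger opening in m.
Only numpy, scipy, OpenCV 4.12 (cv2) and the standard library are available. Lean on these libraries where they do the work, as an engineer would, in place of code of your own. Each camera call takes 0.05 s, during which the arm holds its last target. There are 200 camera calls.

### The job

Get the measuring cylinder ready for filling at the pure-water dispenser: push it gently, low at its foot, so that it slides upright along the bench, never lifted, squeezed or tipped, until its mouth is centred under the nozzle. Then press the dispenser's head down until the nozzle tip is about 1 cm inside the mouth, without the dispenser touching the cylinder, and take the robot away. Leave the other labware where it stands.

Things in the scene. Friction and masses are not known exactly. Their poses are not given: they have to be found in the camera images.
- cylinder: 100 ml glass measuring cylinder, loose, about 0.2 kg, 220 mm tall. Origin at the centre of its underside, z up its axis. Round blue plastic foot 62 mm in diameter, straight-sided to 18 mm above the bench, then coning in to 38 mm diameter at 30 mm height; above that a clear glass tube 32 mm in diameter, flaring to 38 mm at the rim; a blue guard ring 190 mm up. It slides on the bench if pushed at the foot; it falls over if pushed high.
- cylinder_mouth (a point): centre of the cylinder's open mouth, in the plane of the rim, 220 mm above its underside. The bore is 28 mm in diameter and open for the upper 55 mm
- nozzle_tip (a point): lower end of the steel nozzle that hangs under the dispenser's arm; it points straight down. The nozzle is 7 to 8 mm in diameter at the tip, under 10 mm over its lowest 34 mm, then comes a blue filter capsule 32 mm in diameter. It moves down with the head. It is 255 mm above the bench when the head is fully up, and may start up to 15 mm lower
- head_pad (a point): centre of the top face of the blue round thumb pad (32 mm diameter, 6 mm high) on the arm's upper side, exactly 80 mm above the nozzle tip and on the same vertical line; press here. The arm under it is 42 mm wide, 24 mm thick and runs 140 mm level to the column
- head (a joint): height slide of the dispenser's head (carriage, arm and nozzle): 0 at the top, grows as it is pressed down (m), stop at 0.065. Held by friction anywhere: about 4 N pressed down from above moves it, and it stays where it is left
- dispenser: pure-water dispenser, fixed to the bench. Origin at the underside of its base, below the column. White base plate 150 x 150 mm, 18 mm high; square column 44 mm wide, 351 mm high, on its centre. The arm reaches from the column along the body's -x axis; the nozzle is 140 mm from the column's axis. A carriage 70 mm wide rides on the column.
- amber_bottle: amber reagent bottle with blue cap, 56 mm in diameter, 105 mm tall, origin at the centre of its underside; leave alone
- beaker: small glass beaker, 48 mm in diameter, 62 mm tall, origin at the centre of its underside; leave alone
- vial_rack: blue rack with small vials, 92 x 68 mm, 52 mm tall, origin at the centre of its underside; leave alone
- solvent_bottle: clear solvent bottle with blue cap, 70 mm in diameter, 140 mm tall, origin at the centre of its underside; leave alone
Things that resemble listed ones, but are neither listed nor needed, are in the scene too. There is more than one size of the cylinder; the job needs the middle-sized.

How it is judged:
On the way:
1. the cylinder stands upright with its mouth centred under the raised nozzle (within 9 mm) (horizontal distance between cylinder_mouth and nozzle_tip below 0.009 m and angle between cylinder's own z axis and vertical below 0.05 rad and z of nozzle_tip in the frame of cylinder_mouth above 0.003 m), for 0.2 s.
At the end, for the whole second after the job is handed in: The cylinder stands upright and still on the bench, its mouth centred within 9 mm under the nozzle, and the nozzle tip is 3 to 20 mm below the rim, inside the mouth (horizontal distance between cylinder_mouth and nozzle_tip below 0.009 m and z of nozzle_tip in the frame of cylinder_mouth between -0.02 and -0.003 m and angle between cylinder's own z axis and vertical below 0.05 rad and height (world z) of cylinder below 0.004 m and linear speed of cylinder below 0.01 m/s); the robot touches nothing.
It fails at once if the cylinder is tipped (more than 0.2 rad) (angle between cylinder's own z axis and vertical above 0.2 rad).
It fails at once if the cylinder is lifted off the bench (height (world z) of cylinder above 0.012 m).
It fails at once if the cylinder is squeezed or shoved hard (over 15 N from the fingers) (contact force between the fingers and cylinder above 15 N).
It fails at once if the dispenser touches the cylinder (contact force between dispenser and cylinder above 0.5 N).
It fails at once if other labware is disturbed (moved more than 15 mm) (distance of any of amber_bottle, beaker, vial_rack, solvent_bottle from where it was at the start of the episode above 0.015 m).
It also fails if it takes over 58 s, if anything falls off the work surface, if the arm or the gripper's body presses on something with over 40 N, if the wrist force passes 120 N, or if a joint passes its speed limit or range.

## Working session

There is one attempt and no reset: what is moved stays moved. The work goes in short steps, Python scripts to look and compute and a tool call to move; the robot and the scene stay as the last step left them, time stands still between calls to the robot, and variables do not carry over. Pictures are saved under pics/ and viewed, about 8 in all and at most 12, crops included, and the job is handed in when it is done.

Besides the shell and the picture viewer there is one more tool, called as name(argument=value, ...), one argument or row to a line, values as JSON. jog_arm: Moves the arm, as the interface text tells. Its arguments: {"type":"object","properties":{"deltas":{"type":"array"}},"required":["deltas"]}

```bash
ls; mkdir -p pics
cat > h.py <<'E'
import numpy as np, cv2
from scipy.spatial.transform import Rotation as R
from workcell import *
def f_of(m): return 200/np.tan(np.radians(m['fovy'])/2)
def ray(name,px):
    m=camera_model(name); P=np.array(m['pose']); f=f_of(m)
    d=np.array([(px[0]-m['cx'])/f,(px[1]-m['cy'])/f,1]); return P[:3,3],P[:3,:3]@d
def at_z(name,px,z):
    o,d=ray(name,px); return o+d*(z-o[2])/d[2]
def proj(name,p):
    m=camera_model(name); P=np.array(m['pose']); q=P[:3,:3].T@(np.array(p)-P[:3,3]); return f_of(m)*q[:2]/q[2]+[m['cx'],m['cy']]
E
python3 - <<'E'
from h import *
ims=[]
for n in('scene','top'):
    im=camera(n); cv2.imwrite(f'pics/{n}0.png',im[:,:,::-1])
    m=camera_model(n);print(n,m['fovy'],m['cx'],m['cy'],np.round(m['pose'],3).tolist())
    for t in('cylinder','nozzle_tip','head_pad','dispenser','amber_bottle','beaker','vial_rack','solvent_bottle'):
        for r in masks_of(t,n):
            ys,xs=np.nonzero(r['pixels']); print(t,round(r['conf'],2),np.round(r['at']),(xs.min(),xs.max(),ys.min(),ys.max()) if len(xs) else None,np.round(at_z(n,r['at'],0),3)[:2])
print(get_obs()['clock'])
E
```

```text
pics
scene 52.45909733426938 311.2288920015276 196.2535742206818 [[0.022, 0.861, -0.508, 1.103], [1.0, -0.013, 0.022, -0.034], [0.013, -0.508, -0.861, 1.088], [0.0, 0.0, 0.0, 1.0]]
cylinder 0.95 [374. 183.] (np.int64(351), np.int64(392), np.int64(138), np.int64(222)) [0.414 0.193]
cylinder 0.79 [285. 194.] (np.int64(278), np.int64(291), np.int64(176), np.int64(207)) [ 0.451 -0.087]
cylinder 0.78 [314. 182.] (np.int64(305), np.int64(323), np.int64(159), np.int64(204)) [0.41  0.003]
nozzle_tip 0.87 [294. 217.] (np.int64(247), np.int64(340), np.int64(200), np.int64(243)) [ 0.532 -0.059]
head_pad 0.98 [294. 221.] (np.int64(247), np.int64(341), np.int64(200), np.int64(244)) [ 0.547 -0.06 ]
head_pad 0.55 [415. 217.] (np.int64(402), np.int64(425), np.int64(202), np.int64(229)) [0.539 0.306]
dispenser 0.64 [270. 250.] (np.int64(238), np.int64(341), np.int64(200), np.int64(301)) [ 0.638 -0.128]
amber_bottle 0.77 [414. 215.] (np.int64(402), np.int64(425), np.int64(202), np.int64(229)) [0.531 0.305]
beaker 0.58 [418. 182.] (np.int64(413), np.int64(429), np.int64(173), np.int64(193)) [0.412 0.33
[... 936 characters left out ...]
nt64(316), np.int64(400), np.int64(138), np.int64(168)) [ 0.736 -0.071]
dispenser 0.89 [371. 159.] (np.int64(316), np.int64(402), np.int64(134), np.int64(195)) [ 0.732 -0.12 ]
amber_bottle 0.71 [238. 218.] (np.int64(226), np.int64(246), np.int64(208), np.int64(226)) [0.552 0.293]
amber_bottle 0.39 [354. 161.] (np.int64(316), np.int64(399), np.int64(138), np.int64(167)) [ 0.727 -0.069]
beaker 0.5 [225. 254.] (np.int64(214), np.int64(232), np.int64(249), np.int64(264)) [0.444 0.332]
vial_rack 0.73 [266. 164.] (np.int64(252), np.int64(280), np.int64(145), np.int64(179)) [0.721 0.207]
solvent_bottle 0.94 [445. 240.] (np.int64(430), np.int64(459), np.int64(228), np.int64(250)) [ 0.481 -0.343]
0.9
```

Run:
```python
import cv2,numpy as np
a=cv2.imread('pics/scene0.png')[110:310,180:440];b=cv2.imread('pics/top0.png')[120:300,200:480]
a=cv2.resize(a,(780,600),interpolation=cv2.INTER_CUBIC);b=cv2.resize(b,(784,504),interpolation=cv2.INTER_CUBIC)
cv2.imwrite('pics/a.png',a);cv2.imwrite('pics/b.png',b)
```

```text
(no output)
```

View pics/a.png

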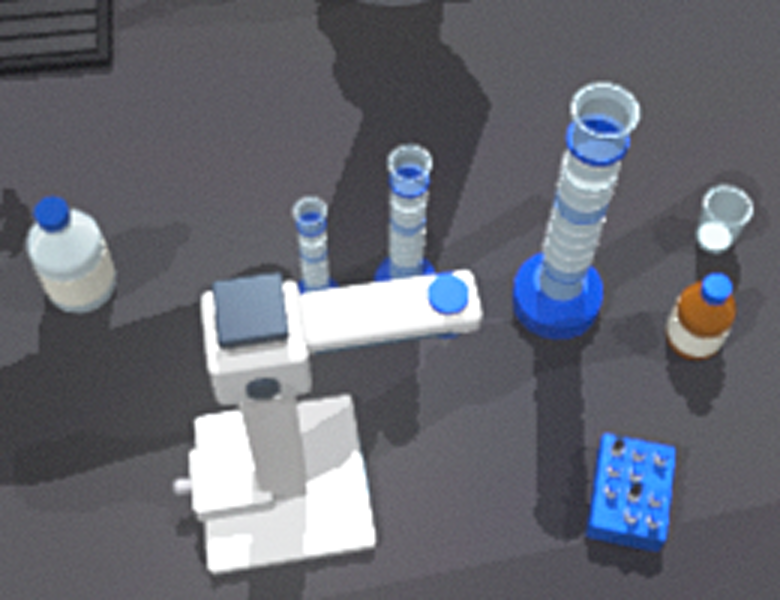

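View pics/b.png

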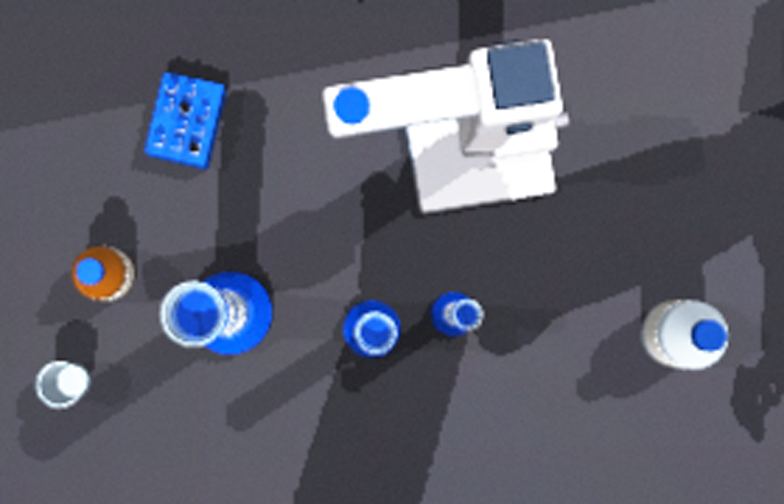

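The middle-sized cylinder is the one at scene crop (405,210), which is (333,236) in top. Its foot measures about 62 mm, and the big and small look-alikes stand either side of it. The pad is at about (329,208) in scene and (325,157) in top. The path along +x looks clear.

```bash
cat >> h.py <<'E'
def blue(im,c,r):  # blue blob nearest c: centre of bounding ellipse, size
    h=cv2.cvtColor(im,cv2.COLOR_BGR2HSV); m=cv2.inRange(h,(98,130,70),(130,255,255))
    n,l,s,ce=cv2.connectedComponentsWithStats(m); 
    return [(s[k][:5].tolist(),ce[k].round(2).tolist()) for k in range(1,n) if np.hypot(*(ce[k]-c))<r and s[k][4]>8]
def tri(pa,pb,na='scene',nb='top'):
    o1,d1=ray(na,pa);o2,d2=ray(nb,pb); t=np.linalg.lstsq(np.c_[d1,-d2],o2-o1,rcond=None)[0]
    a,b=o1+d1*t[0],o2+d2*t[1]; return (a+b)/2,np.linalg.norm(a-b)
E
python3 - <<'E'
from h import *
S=cv2.imread('pics/scene0.png');T=cv2.imread('pics/top0.png')
print('pad',blue(S,(329,208),14),blue(T,(325.5,157.5),12))
print('cyl',blue(S,(316,185),25),blue(T,(333,236),14))
a=blue(S,(329,206),8);b=blue(T,(325.5,157.5),8)
if a and b: print(tri(a[0][1],b[0][1]))
if b:
  for z in(.32,.335): print(at_z('top',b[0][1],z))
print('rim',tri((180+410/3,110+161/3),(200+376/2.8,120+333/2.8)))
for x in((200+370/2.8,120+328/2.8),): print('foot',at_z('top',x,.012))
print('plate corners',[at_z('top',(200+u/2.8,120+v/2.8),.018).round(3)[:2] for u,v in((408,122),(425,213),(556,192))])
o=get_obs();print(R.from_quat(o['tool_rot']).as_matrix().round(3),o['eef_pos'],o['clock']);print(camera_model('wrist'))
E
```

```text
pad [([320, 196, 5, 6, 18], [321.72, 198.78]), ([323, 201, 13, 13, 135], [328.86, 207.47])] [([319, 151, 13, 13, 127], [325.14, 157.23])]
cyl [([312, 166, 9, 4, 27], [316.04, 167.22]), ([310, 169, 13, 7, 30], [316.6, 172.63]), ([305, 196, 6, 8, 32], [307.31, 199.91]), ([320, 196, 5, 6, 18], [321.72, 198.78])] [([322, 227, 21, 21, 280], [331.91, 236.89])]
(array([0.68307403, 0.02238096, 0.32831014]), np.float64(0.00032472546981723063))
[0.68450737 0.02221265 0.32      ]
[0.68188902 0.02222499 0.335     ]
rim (array([0.49143696, 0.00267186, 0.21902251]), np.float64(0.0039525827154050725))
foot [0.49216288 0.00286633 0.012     ]
plate corners [array([ 0.717, -0.041]), array([ 0.617, -0.058]), array([ 0.638, -0.202])]
[[ 0.897  0.442  0.   ]
 [ 0.442 -0.897 -0.   ]
 [-0.     0.    -1.   ]] [ 0.22098373 -0.44852607  0.23133686] 0.9
{'fovy': 65.70646984690485, 'cx': 319.4065770325208, 'cy': 201.5928005909498, 'T_tool_cam': array([[ 2.97079335e-04, -9.54919021e-01, -2.96866259e-01,
         7.60159974e-02],
       [ 9.99999940e-01,  2.30292233e-04,  2.59944944e-04,
         4.40637188e-05],
       [-1.79860377e-04, -2.96866319e-01,  9.54919031e-01,
        -1.43185355e-01],
       [ 0.00000000e+00,  0.00000000e+00,  0.00000000e+00,
         1.00000000e+00]])}
```

```bash
cat >> h.py <<'E'
def goalR(yaw,tilt):  # tool x at yaw (deg), pointing down, then turned about tool y
    c,s=np.cos(np.radians(yaw)),np.sin(np.radians(yaw))
    return R.from_matrix(np.array([[c,s,0],[s,-c,0],[0,0,-1.]]))*R.from_rotvec([0,tilt,0],degrees=True)
def plan(p,g,grip,smax=40,rmax=8.3,rv=None):
    o=get_obs(); p0=np.array(o['eef_pos']); r0=R.from_quat(o['tool_rot'])
    v=(r0.inv()*g).as_rotvec(degrees=True) if rv is None else np.array(rv,float)
    dp=np.array(p)-p0; n=max(1,int(np.ceil(max(np.linalg.norm(dp)*1e3/smax,np.linalg.norm(v)/rmax))))
    r=r0
    for k in range(n):
        print([round(float(x),1) for x in r.inv().apply(dp/n)*1e3]+[round(float(x),2) for x in v/n]+[grip])
        r=r*R.from_rotvec(v/n,degrees=True)
E
python3 - <<'E'
from h import *
g=goalR(185.8,-27);print(g.as_matrix().round(2))
plan([.412,-.006,.2],g,40)
print('yaw first');plan([.40,-.006,.23],goalR(185.8,0),40,rv=[0,0,-159.6])
E
```

```text
[[-0.89 -0.1   0.45]
 [-0.09  0.99  0.05]
 [-0.45  0.   -0.89]]
[18.3, -15.6, 1.6, -1.87, -0.34, -7.78, 40]
[20.3, -13.0, 1.0, -1.87, -0.34, -7.78, 40]
[21.9, -10.2, 0.5, -1.87, -0.34, -7.78, 40]
[23.1, -7.1, 0.1, -1.87, -0.34, -7.78, 40]
[23.8, -4.0, -0.3, -1.87, -0.34, -7.78, 40]
[24.1, -0.7, -0.5, -1.87, -0.34, -7.78, 40]
[24.0, 2.6, -0.6, -1.87, -0.34, -7.78, 40]
[23.4, 5.9, -0.6, -1.87, -0.34, -7.78, 40]
[22.4, 9.0, -0.5, -1.87, -0.34, -7.78, 40]
[21.0, 11.9, -0.3, -1.87, -0.34, -7.78, 40]
[19.2, 14.7, 0.1, -1.87, -0.34, -7.78, 40]
[17.0, 17.1, 0.5, -1.87, -0.34, -7.78, 40]
[14.5, 19.3, 1.0, -1.87, -0.34, -7.78, 40]
[11.8, 21.0, 1.6, -1.87, -0.34, -7.78, 40]
[8.9, 22.4, 2.2, -1.87, -0.34, -7.78, 40]
[5.8, 23.3, 2.9, -1.87, -0.34, -7.78, 40]
[2.6, 23.7, 3.6, -1.87, -0.34, -7.78, 40]
[-0.6, 23.7, 4.4, -1.87, -0.34, -7.78, 40]
[-3.8, 23.3, 5.2, -1.87, -0.34, -7.78, 40]
[-6.8, 22.4, 6.0, -1.87, -0.34, -7.78, 40]
yaw first
[17.8, -15.9, 0.1, 0.0, 0.0, -7.98, 40]
[19.8, -13.3, 0.1, 0.0, 0.0, -7.98, 40]
[21.5, -10.4, 0.1, 0.0, 0.0, -7.98, 40]
[22.7, -7.3, 0.1, 0.0, 0.0, -7.98, 40]
[23.5, -4.1, 0.1, 0.0, 0.0, -7.98, 40]
[23.9, -0.8, 0.1, 0.0, 0.0, -7.98, 40]
[23.7, 2.6, 0.1, 0.0, 0.0, -7.98, 40]
[23.1, 5.8, 0.1, 0.0, 0.0, -7.98, 40]
[22.1, 9.0, 0.1, 0.0, 0.0, -7.98, 40]
[20.7, 12.0, 0.1, 0.0, 0.0, -7.98, 40]
[18.8, 14.7, 0.1, 0.0, 0.0, -7.98, 40]
[16.6, 17.2, 0.1, 0.0, 0.0, -7.98, 40]
[14.0, 19.3, 0.1, 0.0, 0.0, -7.98, 40]
[11.2, 21.1, 0.1, 0.0, 0.0, -7.98, 40]
[8.2, 22.4, 0.1, 0.0, 0.0, -7.98, 40]
[5.0, 23.3, 0.1, 0.0, 0.0, -7.98, 40]
[1.7, 23.8, 0.1, 0.0, 0.0, -7.98, 40]
[-1.6, 23.8, 0.1, 0.0, 0.0, -7.98, 40]
[-4.9, 23.4, 0.1, 0.0, 0.0, -7.98, 40]
[-8.1, 22.4, 0.1, 0.0, 0.0, -7.98, 40]
```

jog_arm(
  deltas=[
    [[18.3,-15.6,1.6,-1.87,-0.34,-7.78,40],[20.3,-13,1,-1.87,-0.34,-7.78,40],[21.9,-10.2,0.5,-1.87,-0.34,-7.78,40],[23.1,-7.1,0.1,-1.87,-0.34,-7.78,40],[23.8,-4,-0.3,-1.87,-0.34,-7.78,40]],
  ],
)

```text
clock: 1.4
eef_pos: [0.2693, -0.3379, 0.2222]
tool_rot: [0.834, 0.546, 0.004, 0.085]
ft_force: [0.3, 0.2, 0.3]
grip_width: 0.04
```

jog_arm(
  deltas=[
    [[24.1,-0.7,-0.5,-1.87,-0.34,-7.78,40],[24,2.6,-0.6,-1.87,-0.34,-7.78,40],[23.4,5.9,-0.6,-1.87,-0.34,-7.78,40],[22.4,9,-0.5,-1.87,-0.34,-7.78,40],[21,11.9,-0.3,-1.87,-0.34,-7.78,40]],
  ],
)

```text
clock: 1.9
eef_pos: [0.3145, -0.2206, 0.2139]
tool_rot: [0.583, 0.797, 0.007, 0.159]
ft_force: [0.5, -0.5, -0.1]
grip_width: 0.0399
```

jog_arm(
  deltas=[
    [[19.2,14.7,0.1,-1.87,-0.34,-7.78,40],[17,17.1,0.5,-1.87,-0.34,-7.78,40],[14.5,19.3,1,-1.87,-0.34,-7.78,40],[11.8,21,1.6,-1.87,-0.34,-7.78,40],[8.9,22.4,2.2,-1.87,-0.34,-7.78,40]],
  ],
)

```text
clock: 2.4
eef_pos: [0.3559, -0.102, 0.2048]
tool_rot: [0.255, 0.943, 0.009, 0.213]
ft_force: [-0.2, -0.2, 0.2]
grip_width: 0.0402
```

jog_arm(
  deltas=[
    [[5.8,23.3,2.9,-1.87,-0.34,-7.78,40],[2.6,23.7,3.6,-1.87,-0.34,-7.78,40],[-0.6,23.7,4.4,-1.87,-0.34,-7.78,40],[-3.8,23.3,5.2,-1.87,-0.34,-7.78,40]],
  ],
)

```text
clock: 2.8
eef_pos: [0.3862, -0.0064, 0.1971]
tool_rot: [-0.033, 0.971, 0.009, 0.237]
ft_force: [0.3, -0.8, -0.4]
grip_width: 0.04
```

Run:
```python
from h import *
o=get_obs();print(o['clock'],o['eef_pos'],np.round(o['joint_pos'],2),R.from_quat(o['tool_rot']).as_matrix().round(2))
plan([.40,-.0065,.10],goalR(185.8,-27),40)
```

```text
2.8 [ 0.38615748 -0.00636486  0.19706703] [-0.07 -0.33 -0.75  0.68  0.06 -0.12] [[-0.89 -0.07  0.46]
 [-0.06  1.    0.03]
 [-0.46  0.   -0.89]]
[10.8, -0.4, 30.8, -0.27, 0.14, -0.56, 40]
[10.7, -0.4, 30.9, -0.27, 0.14, -0.56, 40]
[10.7, -0.5, 30.9, -0.27, 0.14, -0.56, 40]
```

jog_arm(
  deltas=[
    [[10.8,-0.4,30.8,-0.3,0.1,-0.6,40],[10.7,-0.4,30.9,-0.3,0.1,-0.6,40],[10.7,-0.5,30.9,-0.3,0.1,-0.6,40],[0,0,0,0,0,0,40]],
  ],
)

```text
clock: 3.2
eef_pos: [0.4035, -0.0036, 0.1009]
tool_rot: [-0.055, 0.97, 0.013, 0.238]
ft_force: [-0.9, 0.1, -1.8]
grip_width: 0.0401
```

```bash
cat >> h.py <<'E'
def wray(px,o):
    m=camera_model('wrist'); T=np.array(m['T_tool_cam']); f=f_of(m)
    d=np.array([px[0]-m['cx'],px[1]-m['cy']]); r=np.hypot(*d); a=r/f
    c=np.r_[d/r*np.sin(a),np.cos(a)]; q=R.from_quat(o['tool_rot'])
    return np.array(o['eef_pos'])+q.apply(T[:3,3]), q.apply(T[:3,:3]@c)
def wproj(p,o):
    m=camera_model('wrist'); T=np.array(m['T_tool_cam']); q=R.from_quat(o['tool_rot'])
    t=q.inv().apply(np.array(p)-o['eef_pos']); c=T[:3,:3].T@(t-T[:3,3]); a=np.arctan2(np.hypot(*c[:2]),c[2])
    return c[:2]/np.hypot(*c[:2])*a*f_of(m)+[m['cx'],m['cy']]
E
python3 - <<'E'
from h import *
o=get_obs(); im=camera('wrist')[:,:,::-1].copy()
A=.4918,.0028
foot=[wproj([A[0]+.031*np.cos(t),A[1]+.031*np.sin(t),z],o) for z in(0,.018) for t in np.linspace(0,6.283,40)]
for u in foot: cv2.circle(im,tuple(int(x) for x in u.round()),1,(0,0,255),-1)
cv2.imwrite('pics/w1.png',im); print(o['eef_pos'],o['clock'])
plan([.415,-.0055,.005],goalR(185.8,-27),40)
E
```

```text
[ 0.40347891 -0.00358348  0.1008877 ] 3.2
[12.4, -0.9, 30.4, 0.08, 0.27, 0.22, 40]
[12.2, -0.9, 30.5, 0.08, 0.27, 0.22, 40]
[12.1, -0.9, 30.6, 0.08, 0.27, 0.22, 40]
```

View pics/w1.png

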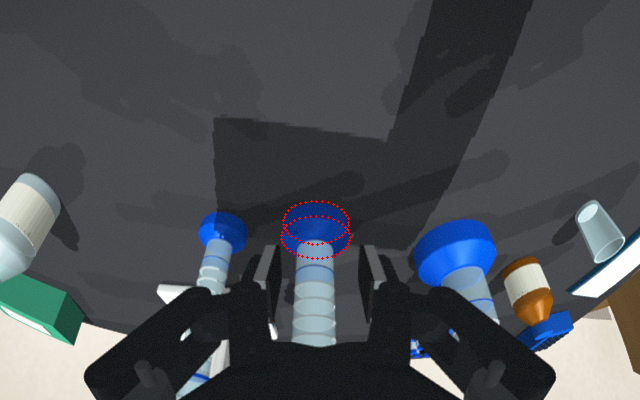

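The middle cylinder's foot is at (316,230). The projected foot circles match it within 1–2 px, and it sits between the fingers.

jog_arm(
  deltas=[
    [[12.4,-0.9,30.4,0.1,0.3,0.2,40],[12.2,-0.9,30.5,0.1,0.3,0.2,40],[12.1,-0.9,25,0.1,0.3,0.2,40],[0,0,0,0,0,0,40]],
  ],
)

```text
clock: 3.65
eef_pos: [0.4227, -0.0068, 0.0174]
tool_rot: [-0.049, 0.969, 0.01, 0.241]
ft_force: [-1.2, 0.8, -0.6]
grip_width: 0.0399
```

Run:
```python
from h import *
o=get_obs();print(o['ft_force'])
u=np.array([.1912,.0195])/.1922
A=np.array([.4918,.0028]); p=A-.046*u
plan([*p,.005],goalR(185.8,-27),40,smax=12)
```

```text
[-1.24697688  0.77194893 -0.55657688]
[-5.1, 0.9, 7.4, -0.09, 0.32, 0.01, 40]
[-5.1, 0.9, 7.3, -0.09, 0.32, 0.01, 40]
[-5.1, 0.9, 7.3, -0.09, 0.32, 0.01, 40]
```

jog_arm(
  deltas=[
    [[-5.1,0.9,7.4,-0.1,0.3,0,40],[-5.1,0.9,7.3,-0.1,0.3,0,40],[-4,0.9,5.5,-0.1,0.3,0,40],[0,0,0,0,0,0,40]],
  ],
)

```text
clock: 4.05
eef_pos: [0.4531, -0.0019, 0.0133]
tool_rot: [-0.05, 0.969, 0.012, 0.24]
ft_force: [0.3, -0.2, 0.2]
grip_width: 0.0396
```

Run:
```python
from h import *
o=get_obs();print(o['ft_force'])
u=np.array([.1912,.0195])/.1922
A=np.array([.4918,.0028]); p=A+.0*u
plan([*p,.006],goalR(185.8,-27),40,smax=5)
im=camera('wrist')[:,:,::-1]
cv2.imwrite('pics/w2.png',cv2.resize(im[150:350,170:470],None,fx=2.5,fy=2.5))
```

```text
[ 0.29519828 -0.18031657  0.15380398]
[-3.9, 0.1, 3.1, -0.01, 0.1, 0.01, 40]
[-3.9, 0.1, 3.1, -0.01, 0.1, 0.01, 40]
[-3.9, 0.1, 3.1, -0.01, 0.1, 0.01, 40]
[-3.9, 0.1, 3.1, -0.01, 0.1, 0.01, 40]
[-3.9, 0.1, 3.1, -0.01, 0.1, 0.01, 40]
[-3.9, 0.1, 3.0, -0.01, 0.1, 0.01, 40]
[-3.9, 0.1, 3.0, -0.01, 0.1, 0.01, 40]
[-3.9, 0.1, 3.0, -0.01, 0.1, 0.01, 40]
```

View pics/w2.png

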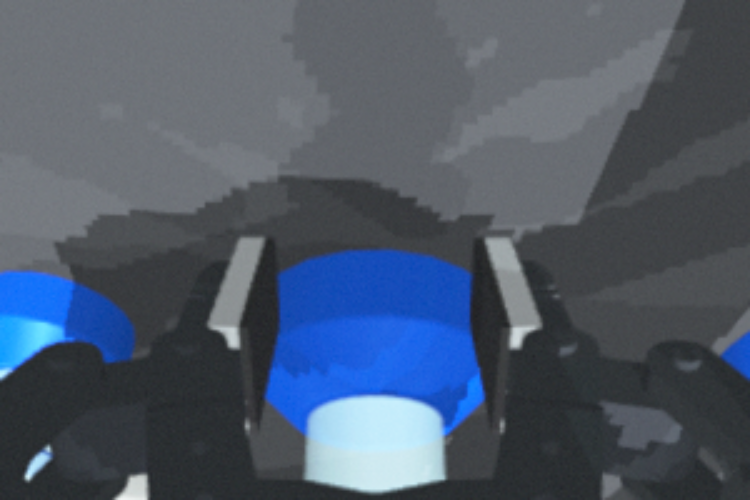

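The foot is centred between the pads at about (375,300), with no contact yet. The tool sits 7 mm high, so I'll lower it before touching.

jog_arm(
  deltas=[
    [[3.5,0,3,0,0,0,40],[3.5,0,3,0,0,0,40],[0,0,0,0,0,0,40]],
  ],
)

```text
clock: 4.4
eef_pos: [0.4489, -0.0023, 0.0051]
tool_rot: [-0.05, 0.969, 0.011, 0.241]
ft_force: [-0.3, 0.3, -0.2]
grip_width: 0.0401
```

jog_arm(
  deltas=[
    [[-3.5,0,2,0,0,0,40],[-3.5,0,2,0,0,0,40],[-3.5,0,2,0,0,0,40],[-3.5,0,2,0,0,0,40]],
  ],
)

```text
clock: 4.8
eef_pos: [0.4642, -0.0007, 0.0035]
tool_rot: [-0.049, 0.97, 0.011, 0.239]
ft_force: [-1.5, 0.4, 0.8]
grip_width: 0.0402
```

jog_arm(
  deltas=[
    [[-6,0,2.6,0,0,0,40],[-7.3,0,3.5,0,0,0,40],[-7.3,0,3.5,0,0,0,40],[-7.3,0,3.5,0,0,0,40],[-7.3,0,3.5,0,0,0,40]],
  ],
)

```text
clock: 5.3
eef_pos: [0.5049, 0.0036, 0.0043]
tool_rot: [-0.049, 0.97, 0.012, 0.238]
ft_force: [0.5, 0.6, -0.8]
grip_width: 0.0398
```

Run:
```python
from h import *
o=get_obs();im=camera('wrist')[:,:,::-1];T=camera('top')[:,:,::-1];print(o['eef_pos'],o['ft_force'])
cv2.imwrite('pics/w3.png',np.hstack([cv2.resize(im[150:350,170:470],(400,267)),cv2.resize(T[130:263,250:450],(400,266))[:267] if 0 else cv2.resize(T[130:264,250:450],(400,267))]))
```

```text
[0.50488287 0.00364403 0.00429906] [ 0.46995575  0.57304815 -0.83274961]
```

View pics/w3.png

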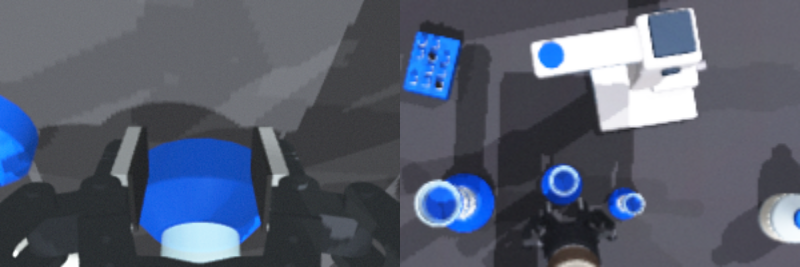

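The cylinder has slid about 45 mm and stands upright in the cradle. In top it is at crop (562,183).

jog_arm(
  deltas=[
    [[-7.3,0,3.5,0,0,0,40],[-7.3,0,3.5,0,0,0,40],[-7.3,0,3.5,0,0,0,40],[-7.3,0,3.5,0,0,0,40],[-7.3,0,3.5,0,0,0,40]],
  ],
)

```text
clock: 5.9
eef_pos: [0.5478, 0.0081, 0.0056]
tool_rot: [-0.049, 0.97, 0.012, 0.238]
ft_force: [-0.3, 1.1, -0.3]
grip_width: 0.0405
```

jog_arm(
  deltas=[
    [[-7.3,0,3.5,0,0,0,40],[-7.3,0,3.5,0,0,0,40],[-7.3,0,3.5,0,0,0,40],[-7.3,0,3.5,0,0,0,40],[-7.3,0,3.5,0,0,0,40]],
  ],
)

```text
clock: 6.4
eef_pos: [0.5917, 0.0126, 0.0069]
tool_rot: [-0.049, 0.97, 0.012, 0.237]
ft_force: [-1.0, -0.1, -0.8]
grip_width: 0.04
```

jog_arm(
  deltas=[
    [[-7.3,0,3.5,0,0,0,40],[-7.3,0,3.5,0,0,0,40],[-6,0,2.9,0,0,0,40],[-4.5,0,2.1,0,0,0,40],[0,0,0,0,0,0,40]],
  ],
)

```text
clock: 6.9
eef_pos: [0.6236, 0.0158, 0.0083]
tool_rot: [-0.049, 0.97, 0.012, 0.238]
ft_force: [0.1, -0.5, -0.5]
grip_width: 0.0397
```

Run:
```python
from h import *
o=get_obs();W=camera('wrist')[:,:,::-1].copy();T=camera('top')[:,:,::-1].copy();S=camera('scene')[:,:,::-1].copy();print(o['eef_pos'],o['ft_force'],R.from_quat(o['tool_rot']).as_matrix()[:,2])
for n in('scene','top'):
  for r in masks_of('cylinder',n):
    ys,xs=np.nonzero(r['pixels']); print(n,round(r['conf'],2),np.round(r['at'],1),(xs.min(),xs.max(),ys.min(),ys.max()))
print('bl',blue(T,proj('top',[.667,.02,.01]),15),blue(S,(329,207),16))
cv2.imwrite('pics/top3.png',T);cv2.imwrite('pics/scene3.png',S);cv2.imwrite('pics/wr3.png',W)
a=cv2.resize(W[150:350,170:470],(400,267));b=cv2.resize(T[130:220,270:405],(400,267));c=cv2.resize(S[130:264,240:440],(400,267))
cv2.imwrite('pics/w4.png',np.vstack([np.hstack([a,b]),np.hstack([c,c*0])]))
```

```text
[0.62362292 0.01578016 0.00826716] [ 0.11372946 -0.46391963 -0.46097409] [ 0.46086255  0.04603585 -0.88627671]
scene 0.88 [373.9 185.3] (np.int64(351), np.int64(392), np.int64(138), np.int64(222))
scene 0.87 [283.2 188.8] (np.int64(278), np.int64(291), np.int64(175), np.int64(207))
scene 0.57 [321.6 246.3] (np.int64(312), np.int64(333), np.int64(223), np.int64(264))
top 0.92 [277.6 229.8] (np.int64(258), np.int64(297), np.int64(217), np.int64(245))
top 0.79 [359.8 231.6] (np.int64(355), np.int64(371), np.int64(225), np.int64(238))
top 0.57 [325.6 184. ] (np.int64(317), np.int64(336), np.int64(169), np.int64(194))
bl [([322, 172, 10, 10, 83], [326.52, 176.25]), ([316, 178, 21, 17, 188], [326.06, 187.15])] [([323, 200, 13, 14, 140], [328.82, 207.21])]
```

View pics/w4.png

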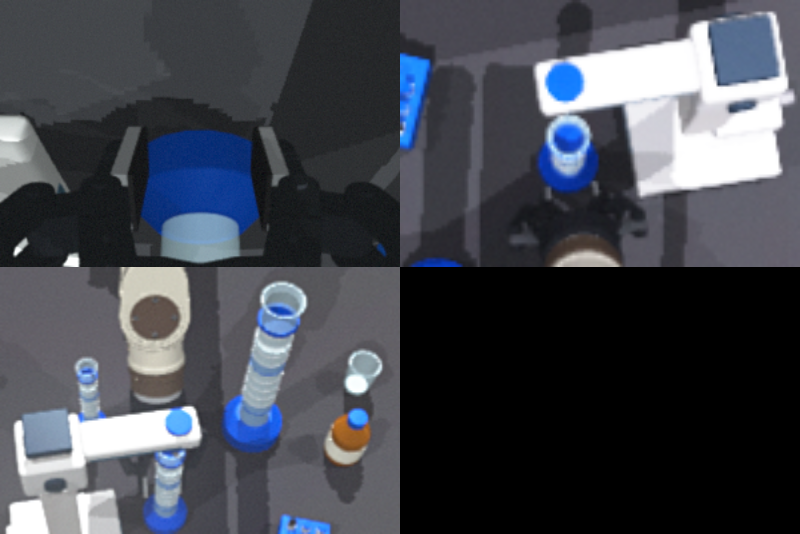

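The cylinder is upright. In top the rim is at (326.9,176.2) and the foot at (326.5,184.5). In scene the foot spans x 312–333 with its bottom at row 264.

Run:
```python
from h import *
print('rim',at_z('top',(326.9,176.2),.22),'foot',at_z('top',(326.5,184.9),.012))
# fit cylinder xy by projecting foot rings against extents seen (top: xmin316,xmax337,ymax195; scene xmin312,xmax333.5,ymax 264.5)
from scipy.optimize import least_squares
t=np.linspace(0,6.283,73)
def ring(n,x,y): return np.array([proj(n,[x+.031*np.cos(a),y+.031*np.sin(a),z]) for z in(0,.018) for a in t])
def ext(p):
    a=ring('top',*p);b=ring('scene',*p); return np.array([a[:,0].min(),a[:,0].max(),a[:,1].max(),b[:,0].min(),b[:,0].max(),b[:,1].max()])
s=least_squares(lambda p:ext(p)-[316,337,195,312,334,265],[.66,.02]);print(s.x,s.fun.round(2))
o=get_obs();print('tcp-based',np.array(o['eef_pos'])[:2]+.0365*np.array([.9948,.1015]))
b=blue(cv2.imread('pics/top3.png'),(325.5,157.5),8);a=blue(cv2.imread('pics/scene3.png'),(329,207),6);print('pad',tri(a[0][1],b[0][1]),at_z('top',b[0][1],.328))
```

```text
rim [0.65247087 0.01803912 0.22      ] foot [0.65224688 0.01855725 0.012     ]Traceback (most recent call last):
  File "<stdin>", line 9, in <module>
    return func(*args, **kwargs)
    result = trf(vector_fun.fun, vector_fun.jac, x0, f0, J0, lb, ub, ftol, xtol,
                 gtol, max_nfev, x_scale, loss_function, tr_solver,
                 tr_options.copy(), verbose, callback=callback_wrapped)
    return trf_no_bounds(
        fun, jac, x0, f0, J0, ftol, xtol, gtol, max_nfev, x_scale,
        loss_function, tr_solver, tr_options, verbose, callback=callback)
    J = jac(x)
    self._update_jac()
    ~~~~~~~~~~~~~~~~^^
    self.J = self.jac_wrapped(xp_copy(self.x), f0=self.f)
             ~~~~~~~~~~~~~~~~^^^^^^^^^^^^^^^^^^^^^^^^^^^^
    J, dct = approx_derivative(
             ~~~~~~~~~~~~~~~~~^
        self.fun,
        ^^^^^^^^^
    ...<2 lines>...
        **self.finite_diff_options,
        ^^^^^^^^^^^^^^^^^^^^^^^^^^^
    )
    ^
    J, _nfev = _dense_difference(fun_wrapped, x0, f0, h,
               ~~~~~~~~~~~~~~~~~^^^^^^^^^^^^^^^^^^^^^^^^
                             use_one_sided, method,
                             ^^^^^^^^^^^^^^^^^^^^^^
                             mf)
                             ^^^
    df = [f_eval - f0 for f_eval in f_evals]
                                    ^^^^^^^
    f = np.atleast_1d(self.fun(x, *self.args, **self.kwargs))
                      ~~~~~~~~^^^^^^^^^^^^^^^^^^^^^^^^^^^^^^
    return np.atleast_1d(self.fun(x))
                         ~~~~~~~~^^^
    return self.f(x, *self.args, **self.kwargs)
           ~~~~~~^^^^^^^^^^^^^^^^^^^^^^^^^^^^^^
  File "<stdin>", line 9, in <lambda>
  File "<stdin>", line 8, in ext
  File "<stdin>", line 6, in ring
  File "h.py", line 11, in proj
    m=camera_model(name); P=np.array(m['pose']); q=P[:3,:3].T@(np.array(p)-P[:3,3]); return f_of(m)*q[:2]/q[2]+[m['cx'],m['cy']]
ValueError: time passes only in moves, steps and waits
```

jog_arm(
  deltas=[
    [[-4,0.1,2.6,0,0,0,40],[-5.5,0.2,3.3,0,0,0,40],[-5.5,0.2,3.3,0,0,0,40],[-4,0.1,2.4,0,0,0,40],[0,0,0,0,0,0,40]],
  ],
)

```text
clock: 7.65
eef_pos: [0.6453, 0.0185, 0.0067]
tool_rot: [-0.049, 0.97, 0.011, 0.237]
ft_force: [-0.8, 0.3, 0.1]
grip_width: 0.0398
```

```bash
cat > cyl.py <<'E'
from h import *
from scipy.optimize import least_squares
C={}
for n in('scene','top'): m=camera_model(n); C[n]=(f_of(m),m['cx'],m['cy'],np.array(m['pose']))
def pj(n,p):
    f,cx,cy,P=C[n]; q=(np.atleast_2d(p)-P[:3,3])@P[:3,:3]; return f*q[:,:2]/q[:,2:]+[cx,cy]
t=np.linspace(0,2*np.pi,73)
def ring(x,y,r,zs): return np.array([[x+r*np.cos(a),y+r*np.sin(a),z] for z in zs for a in t])
E
python3 - <<'E'
from cyl import *
o=get_obs();W=camera('wrist')[:,:,::-1].copy();T=camera('top')[:,:,::-1].copy();S=camera('scene')[:,:,::-1].copy();print(o['eef_pos'],o['ft_force'],o['clock'])
e=np.array(o['eef_pos'])[:2]+.0288*np.array([.9948,.1015]);print('est',e)
print(blue(T,pj('top',[*e,.01])[0],16),blue(S,pj('scene',[*e,.01])[0],25))
k=4
for n,I,(x0,x1,y0,y1) in(('top',T,(280,380,130,205)),('scene',S,(280,380,190,275))):
    J=cv2.resize(I[y0:y1,x0:x1],None,fx=k,fy=k,interpolation=cv2.INTER_CUBIC)
    for z,r,c in((0,.031,(0,0,255)),(.018,.031,(0,255,255)),(.22,.019,(0,255,0))):
        q=((pj(n,ring(*e,r,[z]))-[x0,y0]+.5)*k).astype(np.int32); cv2.polylines(J,[q],True,c,1)
    cv2.imwrite(f'pics/{n}4o.png',J)
A,B=cv2.imread('pics/top4o.png'),cv2.imread('pics/scene4o.png');A=cv2.copyMakeBorder(A,0,B.shape[0]-A.shape[0],0,0,cv2.BORDER_CONSTANT)
cv2.imwrite('pics/o4.png',np.hstack([A,B]))
E
```

```text
[0.64533523 0.01851583 0.00670377] [-0.7507909   0.32318736  0.12868355] 7.65
est [0.67398547 0.02143903]
[([321, 168, 10, 6, 43], [325.63, 170.21]), ([315, 170, 21, 18, 193], [325.26, 180.07])] [([319, 231, 15, 8, 30], [326.5, 235.3]), ([313, 252, 22, 20, 257], [323.04, 262.72])]
```

View pics/o4.png

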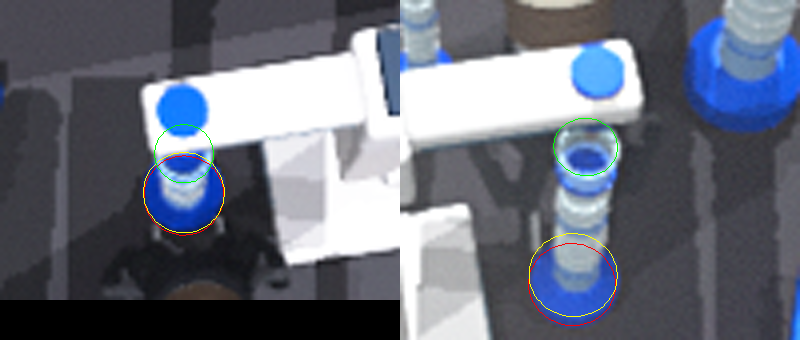

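The overlay matches in both views: in top the foot ring centre is at (184,192) and in scene the foot and rim rings coincide. So the cylinder is at about (0.674, 0.0215), with 9 mm left to go.

jog_arm(
  deltas=[
    [[-2.5,0,1.5,0,0,0,40],[-3.2,0,1.8,0,0,0,40],[-2.2,0,1.2,0,0,0,40],[0,0,0,0,0,0,40]],
  ],
)

```text
clock: 8.2
eef_pos: [0.6531, 0.0193, 0.0055]
tool_rot: [-0.049, 0.97, 0.012, 0.236]
ft_force: [-1.2, 0.1, 1.2]
grip_width: 0.0399
```

```bash
cat > chk.py <<'E'
from cyl import *
import sys
o=get_obs();T=camera('top')[:,:,::-1].copy();S=camera('scene')[:,:,::-1].copy();print(o['eef_pos'],o['ft_force'],o['clock'])
e=np.array(o['eef_pos'])[:2]+.0288*np.array([.9948,.1015])
if len(sys.argv)>2: e=np.array([float(v) for v in sys.argv[2:4]])
print('est',e)
def sc(p): return np.array([*pj('scene',ring(*p,.031,[0,.018])).min(0)[:1],*pj('scene',ring(*p,.031,[0,.018])).max(0)])
bs=[b for b in blue(S,pj('scene',[*e,.01])[0],14) if b[0][4]>100]; bt=[b for b in blue(T,pj('top',[*e,.01])[0],14) if b[0][4]>80]; print(bs,bt)
if bs:
    x,y,w,h,_=bs[0][0]; s=least_squares(lambda p:sc(p)-[x-.5,x+w-.5,y+h-.5],e,diff_step=1e-4); print('scene foot fit',s.x,s.fun.round(2))
a=[b for b in blue(S,(329,210),16) if 90<b[0][4]<200];b=[b for b in blue(T,(325.5,157),9) if 90<b[0][4]<200]
print(a,b)
if a and b: print('pad',tri(a[0][1],b[0][1]))
k=4;out=[]
for n,I,(x0,x1,y0,y1) in(('top',T,(280,380,130,215)),('scene',S,(280,380,190,275))):
    J=cv2.resize(I[y0:y1,x0:x1],None,fx=k,fy=k,interpolation=cv2.INTER_CUBIC)
    for z,r,c in((0,.031,(0,0,255)),(.018,.031,(0,255,255)),(.22,.019,(0,255,0))):
        q=((pj(n,ring(*e,r,[z]))-[x0,y0]+.5)*k).astype(np.int32); cv2.polylines(J,[q],True,c,1)
    out.append(J)
cv2.imwrite(sys.argv[1],np.hstack(out))
E
python3 chk.py pics/o5.png
```

```text
[0.65305269 0.01933064 0.00551059] [-1.18667435  0.12806825  1.18734286] 8.2
est [0.68170293 0.02225384]
[([313, 254, 22, 21, 263], [323.39, 265.29])] [([315, 168, 21, 18, 215], [325.17, 176.94])]
scene foot fit [0.6845391  0.02316753] [-0.13  0.12 -0.  ]
[([323, 201, 13, 13, 135], [328.86, 207.47])] [([319, 151, 13, 13, 127], [325.14, 157.23])]
pad (array([0.68307403, 0.02238096, 0.32831014]), np.float64(0.00032472546981723063))
```

The kinematic estimate is (0.682, 0.022) and the foot fit gives (0.6845, 0.023), against the nozzle at (0.683, 0.022). That counts as centred, so I'll retreat.

jog_arm(
  deltas=[
    [[4,0,-2,0,0,0,40],[13,0,-6.5,0,0,0,40],[20,0,-10,0,0,0,40],[22,0,-11,0,0,0,40],[22,0,-11,0,0,0,40]],
  ],
)

```text
clock: 8.8
eef_pos: [0.565, 0.0103, 0.006]
tool_rot: [-0.049, 0.969, 0.011, 0.24]
ft_force: [0.6, -0.4, -0.2]
grip_width: 0.0401
```

```bash
python3 chk.py pics/o5.png .683 .0224
python3 - <<'E'
from h import *
plan([.53,.01,.42],goalR(185.8,0),0,smax=42)
E
```

```text
[0.56502848 0.01030315 0.00602149] [ 0.64072939 -0.35764228 -0.18118421] 8.8
est [0.683  0.0224]
[([313, 254, 22, 21, 256], [323.46, 265.21])] [([315, 168, 21, 18, 216], [325.12, 177.01])]
scene foot fit [0.6845391  0.02316753] [-0.13  0.12 -0.  ]
[([323, 200, 13, 14, 139], [328.85, 207.25])] [([319, 151, 13, 13, 127], [325.14, 157.23])]
pad (array([0.68294337, 0.02235516, 0.32904244]), np.float64(0.0002716350561290287))
[-16.5, 0.3, -38.3, -0.0, 2.74, 0.0, 0]
[-14.6, 0.3, -39.1, -0.0, 2.74, 0.0, 0]
[-12.7, 0.3, -39.7, -0.0, 2.74, 0.0, 0]
[-10.8, 0.3, -40.3, -0.0, 2.74, 0.0, 0]
[-8.9, 0.3, -40.8, -0.0, 2.74, 0.0, 0]
[-6.9, 0.3, -41.1, -0.0, 2.74, 0.0, 0]
[-4.9, 0.3, -41.4, -0.0, 2.74, 0.0, 0]
[-2.9, 0.3, -41.6, -0.0, 2.74, 0.0, 0]
[-0.9, 0.3, -41.7, -0.0, 2.74, 0.0, 0]
[1.1, 0.3, -41.7, -0.0, 2.74, 0.0, 0]
```

View pics/o5.png

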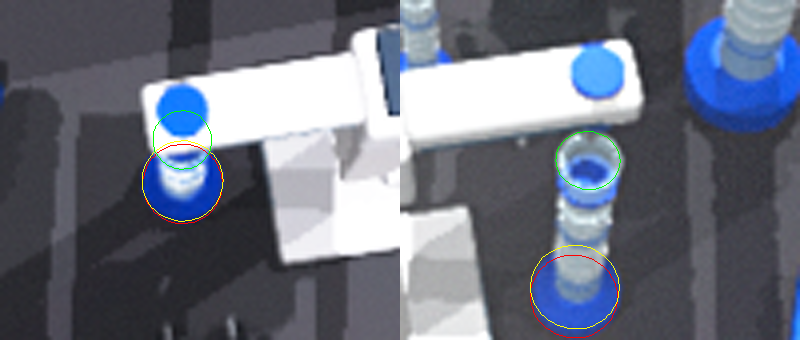

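The foot and rim rings drawn at the nozzle's xy coincide with the cylinder in both views, so it is centred and upright. Going up, with a wrist look at nozzle height on the way.

jog_arm(
  deltas=[
    [[-16.5,0.3,-38.3,0,0,0,0],[-18,0.3,-38,0,0,0,0],[-18,0.3,-38,0,0,0,0],[-18,0.3,-38,0,0,0,0],[-18,0.3,-38,0,0,0,0]],
  ],
)

```text
clock: 9.4
eef_pos: [0.5469, 0.0109, 0.2097]
tool_rot: [-0.049, 0.973, 0.012, 0.226]
ft_force: [1.5, 0.7, 0.1]
grip_width: -0.0001
```

Run:
```python
from h import *
o=get_obs(); im=camera('wrist')[:,:,::-1].copy();print(o['eef_pos'],o['clock'])
N=[wproj([.683,.0224,z],o) for z in(.22,.248,.328)];print(np.round(N))
cv2.imwrite('pics/w6.png',im)
plan([.55,.01,.42],goalR(185.8,0),0,smax=42)
```

```text
[0.54685241 0.0109163  0.20972952] 9.4
[[317. 358.]
 [317. 388.]
 [316. 480.]]
[-17.9, -0.1, -35.9, 0.0, 5.42, -0.0, 0]
[-14.4, -0.1, -37.4, 0.0, 5.42, -0.0, 0]
[-10.8, -0.1, -38.6, 0.0, 5.42, -0.0, 0]
[-7.1, -0.1, -39.4, 0.0, 5.42, -0.0, 0]
[-3.3, -0.2, -39.9, 0.0, 5.42, -0.0, 0]
```

View pics/w6.png

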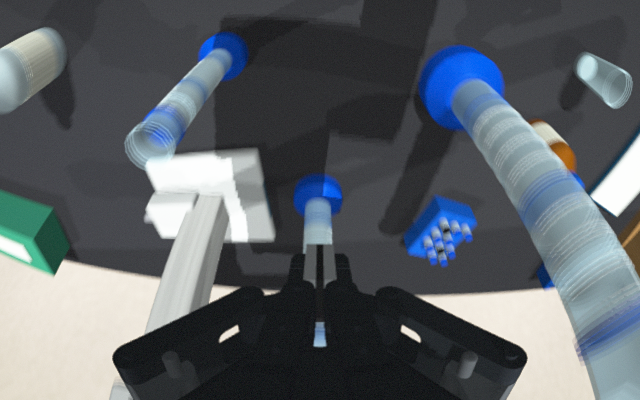

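The cylinder is upright at (318,200). The gripper hides the nozzle in this view.

jog_arm(
  deltas=[
    [[-17.9,0,-35.9,0,5.4,0,0],[-14.4,0,-37.4,0,5.4,0,0],[-10.8,0,-38.6,0,5.4,0,0],[-7.1,0,-39.4,0,5.4,0,0],[-3.3,0,-39.9,0,5.4,0,0]],
  ],
)

```text
clock: 9.95
eef_pos: [0.5364, 0.0104, 0.3913]
tool_rot: [-0.05, 0.999, 0.001, 0.002]
ft_force: [2.0, 0.9, 0.6]
grip_width: -0.0002
```

Run:
```python
from h import *
plan([.683,.0224,.39],goalR(185.8,0),0,smax=32)
```

```text
[-29.4, -0.6, 0.4, 0.03, 0.04, -0.01, 0]
[-29.4, -0.6, 0.4, 0.03, 0.04, -0.01, 0]
[-29.4, -0.6, 0.3, 0.03, 0.04, -0.01, 0]
[-29.4, -0.6, 0.3, 0.03, 0.04, -0.01, 0]
[-29.4, -0.6, 0.3, 0.03, 0.04, -0.01, 0]
```

jog_arm(
  deltas=[
    [[-29.4,-0.6,0.4,0,0,0,0],[-29.4,-0.6,0.4,0,0,0,0],[-29.4,-0.6,0.3,0,0,0,0],[-29.4,-0.6,0.3,0,0,0,0],[-24,-0.5,0.3,0,0,0,0]],
  ],
)

```text
clock: 10.45
eef_pos: [0.6839, 0.0226, 0.3964]
tool_rot: [-0.05, 0.999, 0.001, 0.013]
ft_force: [63.5, 2.4, 81.7]
grip_width: -0.0003
```

Run:
```python
from h import *
print(get_obs()['joint_pos'].__repr__())
plan([.683,.0224,.345],goalR(185.8,0),0,smax=15)
```

```text
array([ 0.03174039,  0.7557644 ,  1.27582117,  2.06549938,  0.00288035,
       -0.06918824])
[0.6, -0.0, 12.8, 0.02, 0.37, -0.0, 0]
[0.5, -0.0, 12.8, 0.02, 0.37, -0.0, 0]
[0.4, -0.0, 12.8, 0.02, 0.37, -0.0, 0]
[0.3, -0.0, 12.8, 0.02, 0.37, -0.0, 0]
```

The wrist force is unexpectedly high and joint 3 is close to its limit. I'll back off a little and read again.

jog_arm(
  deltas=[
    [[6,0,3,0,0,0,0]],
  ],
)

```text
clock: 10.55
eef_pos: [0.6808, 0.0224, 0.3805]
tool_rot: [-0.051, 0.999, 0.001, 0.004]
ft_force: [-0.8, 0.1, -2.8]
grip_width: 0.0
```

Run:
```python
from h import *
o=get_obs();print(np.round(o['joint_pos'],3),np.round(o['joint_vel'],2),np.round(o['tau'],1),o['ft_force'],o['ft_torque'],o['eef_pos'])
T=camera('top')[:,:,::-1];S=camera('scene')[:,:,::-1];o=get_obs();print(o['ft_force'],o['ft_torque'],np.round(o['joint_pos'],3))
cv2.imwrite('pics/o7.png',np.hstack([cv2.resize(T[100:250,240:420],(400,333)),cv2.resize(S[140:290,220:400],(400,333))]))
```

```text
[ 0.032  0.731  1.18   2.013  0.003 -0.07 ] [-0.01 -0.52 -0.99 -0.59 -0.   -0.01] [  0.1 -65.4  29.7   2.7   0.    0. ] [-0.78718808  0.06805738 -2.780898  ] [0.0157964  0.04951277 0.01714417] [0.6808022  0.02243034 0.38051038]
[-0.30950102  0.23561352  0.47439837] [-0.02321195 -0.01306394  0.03488925] [ 0.031  0.719  1.178  2.013  0.003 -0.07 ]
```

View pics/o7.png

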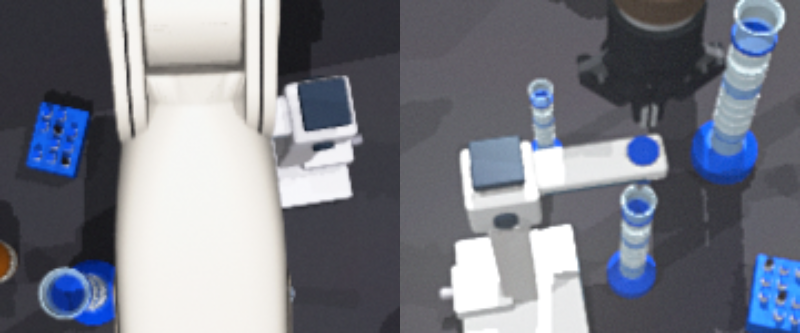

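That force was a transient from near full stretch; it is now near zero. The cylinder stands at right crop (632,265), with the gripper above the pad at (643,150). Descending.

jog_arm(
  deltas=[
    [[-1.5,0,10,0,0,0,0],[0,0,10,0,0,0,0],[0,0,10,0,0,0,0],[0,0,8,0,0,0,0],[0,0,0,0,0,0,0]],
  ],
)

```text
clock: 11.15
eef_pos: [0.6835, 0.0226, 0.362]
tool_rot: [-0.05, 0.998, 0.001, 0.022]
ft_force: [0.5, -0.2, 0.4]
grip_width: 0.0004
```

jog_arm(
  deltas=[
    [[0,0,4,0,0,0,0],[0,0,4,0,0,0,0],[0,0,4,0,0,0,0]],
  ],
)

```text
clock: 11.45
eef_pos: [0.6852, 0.0226, 0.3563]
tool_rot: [-0.05, 0.998, 0.001, 0.028]
ft_force: [-0.2, -0.1, -0.5]
grip_width: 0.0001
```

Run:
```python
from h import *
o=get_obs();print(np.round(o['joint_pos'],3),R.from_quat(o['tool_rot']).as_matrix()[:,2])
plan([.683,.0224,.335],goalR(185.8,0),0,smax=5)
```

```text
[ 0.032  0.631  0.926  1.811  0.003 -0.069] [ 0.05533396  0.00484811 -0.99845613]
[0.7, 0.0, 4.2, -0.01, 0.64, -0.0, 0]
[0.6, -0.0, 4.2, -0.01, 0.64, -0.0, 0]
[0.6, -0.0, 4.2, -0.01, 0.64, -0.0, 0]
[0.5, -0.0, 4.3, -0.01, 0.64, -0.0, 0]
[0.5, -0.0, 4.3, -0.01, 0.64, -0.0, 0]
```

jog_arm(
  deltas=[
    [[1,0,6,0,1,0,0],[1,0,6,0,1,0,0],[1,0,6,0,1,0,0],[0,0,5,0,1,0,0],[0,0,0,0,0,0,0]],
  ],
)

```text
clock: 11.95
eef_pos: [0.6825, 0.0224, 0.3304]
tool_rot: [-0.05, 0.999, -0.001, -0.011]
ft_force: [0.5, -0.1, -0.1]
grip_width: 0.0
```

jog_arm(
  deltas=[
    [[0,0,3,0,-0.5,0,0],[0,0,4,0,-0.5,0,0],[0,0,4,0,0,0,0],[0,0,4,0,0,0,0],[0,0,4,0,0,0,0]],
  ],
)

```text
clock: 12.45
eef_pos: [0.6827, 0.0224, 0.3131]
tool_rot: [-0.05, 0.999, -0.001, -0.001]
ft_force: [-1.2, 0.5, 4.0]
grip_width: -0.0001
```

jog_arm(
  deltas=[
    [[0,0,4,0,0,0,0],[0,0,4,0,0,0,0],[0,0,4,0,0,0,0],[0,0,3,0,0,0,0],[0,0,0,0,0,0,0]],
  ],
)

```text
clock: 12.95
eef_pos: [0.6827, 0.0224, 0.2964]
tool_rot: [-0.05, 0.999, -0.001, -0.001]
ft_force: [0.2, -0.4, 2.5]
grip_width: -0.0001
```

jog_arm(
  deltas=[
    [[0,0,3,0,0,0,0],[0,0,3,0,0,0,0],[0,0,0,0,0,0,0]],
  ],
)

```text
clock: 13.25
eef_pos: [0.6827, 0.0224, 0.2898]
tool_rot: [-0.051, 0.999, -0.001, -0.001]
ft_force: [-0.3, -0.4, 2.1]
grip_width: 0.0
```

jog_arm(
  deltas=[
    [[0,0,-5,0,0,0,0],[0,0,-12,0,0,0,0],[0,0,-15,0,0,0,0],[10,0,-15,0,0,0,0],[25,0,-10,0,0,0,0]],
  ],
)

```text
clock: 13.75
eef_pos: [0.6482, 0.019, 0.3416]
tool_rot: [-0.051, 0.999, -0.0, -0.007]
ft_force: [0.5, -0.3, -0.0]
grip_width: 0.0001
```

jog_arm(
  deltas=[
    [[35,0,-5,0,0,0,0],[40,0,-5,0,0,0,0],[40,0,0,0,0,0,0],[40,0,0,0,0,0,0],[30,0,0,0,0,0,0]],
  ],
)

```text
clock: 14.25
eef_pos: [0.4567, -0.0004, 0.3552]
tool_rot: [-0.051, 0.999, -0.001, -0.005]
ft_force: [0.9, -0.5, 0.0]
grip_width: 0.0002
```

jog_arm(
  deltas=[
    [[30,0,0,0,0,0,0],[20,0,0,0,0,0,0],[0,0,0,0,0,0,0],[0,0,0,0,0,0,0]],
  ],
)

```text
clock: 14.65
eef_pos: [0.3991, -0.006, 0.359]
tool_rot: [-0.05, 0.999, -0.001, -0.002]
ft_force: [0.1, -0.6, -0.3]
grip_width: 0.0
```

```bash
python3 chk.py pics/o8.png .683 .0224
```

```text
[ 0.39908673 -0.00604653  0.35899662] [ 0.10556579 -0.60962866 -0.3446311 ] 14.65
est [0.683  0.0224]
[([313, 254, 22, 21, 269], [323.3, 265.13])] [([315, 169, 21, 17, 194], [324.97, 177.84])]
scene foot fit [0.6845391  0.02316753] [-0.13  0.12 -0.  ]
[([322, 209, 13, 14, 133], [327.93, 216.23])] [([320, 154, 12, 13, 120], [325.31, 160.32])]
pad (array([0.68267204, 0.02219082, 0.28732904]), np.float64(0.0007010095212495221))
```

View pics/o8.png

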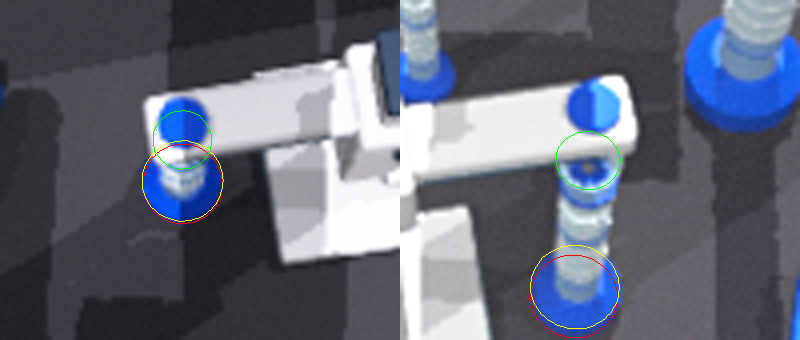

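The cylinder is unmoved: its foot is at (575,290) in the scene crop and still on the rings. The pad measures 0.287 m by camera and 0.290 m by TCP contact, so the tip is 10–13 mm inside the mouth. The robot is clear, so I'm handing in.

```bash
python3 -c "
from workcell import *
print(job_done())"
```

```text
the job is handed in; nothing more can be done
None
```

The cylinder is under the nozzle, the head is pressed down and the job is handed in at about 15 s of the 58 s. No verdict is reported.

**What I did:** I pushed the middle-sized cylinder about 19 cm along the bench. The fingers were half open and low at its foot, and I read only about 1–2 N at the wrist during the push. I then backed off, pressed the pad with the closed fingers (2–4 N) and moved the robot clear.

**Last checks:**
- **Centring:** the cylinder is at about (0.683–0.6845, 0.0225) m and the nozzle axis at (0.683, 0.022) m, so they agree within about 2 mm. It stood upright and did not move during the press.
- **Depth:** the tip is about 10 mm inside the rim going by the finger height at the press. The camera suggests about 13 mm. Both are within 3–20 mm.

**What was off or not checked:**
- A brief wrist force of about 100 N showed as the arm neared full stretch above the dispenser, close to joint 3's limit. That is below the 120 N limit, and it was gone after the next small move. I saw no contact in the pictures, but I did not establish the cause.
- I never saw the nozzle tip directly, so its position comes from the pad above it.
- I did not re-measure the other labware at the end. The arm kept clear of it, and nothing looked moved in the pictures.

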